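# Tag out the lug press and hold its sprung guard at the index

### The arm

A 7-joint arm with a two-finger parallel gripper is mounted at the origin on the work surface. World frame = base frame: x ahead of the robot, y to its left, z up, the work surface at z = 0. Lengths are in m, angles in rad, forces in N, time in s.
With the tool pointing down it reaches from about 0.425 to 1.025 m from the base axis. Payload 3.6 kg.
Tool frame: the origin (TCP) lies between the finger pads; the fingertips stand 19 mm ahead of it and the grasp point (between the pads) is the TCP; y points along the fingers, x is the direction in which the jaws open and shut, and the axes are right-handed (so a half turn about y gives the same grasp; the last joint's range is limited). The gripper opens to 85 mm and grips with 20 to 120 N. Pads are 22 mm wide; open, the fingers measure 114 mm over their backs; the gripper's body (76 mm by 85 mm) begins 54 mm behind the grasp point. The pads swing forward as they close: fully open they stand 13 mm farther back than shut.
Start: joints at [-1.214, 0.591, 0.048, 1.609, -0.033, 0.943, -0.034], TCP at [0.315, 0.653, 0.25] pointing down, gripper open.
Joint ranges: [-2.69, 2.69], [-0.47, 2.24], [-1.27, 1.36], [0.19, 2.51], [-1.53, 4.68], [0.08, 2.07], [-3.09, 3.09]. Speed limits (rad/s): [2.57, 2.57, 3.14, 3.14, 3.14, 3.14, 3.14].

### API

Orientations are given as a unit quaternion [w, x, y, z].
In Python, from station import bot gives the robot as it stands. The module is installed in compiled form; this text tells all that it offers.
- The arm moves only by the tool carry_out, never from a script. Its argument "increments" is a list of rows, each an object of numbers: "dx", "dy", "dz": the shift along the tool's x, y, z in cm; "wx", "wy", "wz": the turn, a rotation vector about the tool's x, y, z in rad; "grip": the finger opening in cm, from 0 to 8.54. A call has exactly 8 rows; each row is the pose to reach, as a shift and turn from the pose measured when the call began, along the tool's axes at that moment; what a row does not reach only later rows make up. A row lasts 1/10 s, in which the tool goes at most 50 mm and 8.59 degrees, less where a joint would pass 70% of its speed; a pose out of reach is approached as far as the arm can. A call with a gripper value outside its range is refused whole. The fingers move at their own pace and stop on an object; "newtons" is the grip in N (left out, the last holds). Time passes only in rows, so rows that repeat a pose let the fingers close, or fill a call up. It gives the time, the measured TCP pose, the force and the opening at its end, in the units of the state.
- bot.get_obs(): the state, without advancing time (a new reading comes with each control period).
- bot.snapshot(name): name is "side" or "top" or "wrist"; returns (picture, depth): 384x512x3 uint8, blue, green, red; 384x512 float32, m along the optical axis (not along the pixel's ray), 0 where there is no reading.
- bot.camera_params(name): a dict with "fx", "fy", "cx", "cy" (pixels), "k1" (the pictures are not rectified: a ray, as slopes to the right and down, at radius r is drawn at 1 + k1 r^2 times it, then the intrinsics apply), "world_from_camera" (4x4, takes a point from camera to world coordinates); the wrist camera has in their place "tool_from_camera" (4x4, takes a point from camera to tool coordinates, whose origin is the TCP and whose axes are the tool frame's). Camera axes: x right, y up, looking along -z (the intrinsics and any distortion apply to the point x, -y, -z); pixel columns grow to the right and rows downward; lengths in m; the calibration is good to about 2 mm. A picture is of the moment at which its call begins: read the wrist's pose just before it. camera_params takes no time and is no camera call.
- bot.sign_off(): hands the job in, once; it reports no verdict.
Trained networks look in the newest picture that a camera, given by its name, has taken for a name from the list of things; names that differ only in an ending like _2 or _b are one class to them, and where a whole thing is asked for, a point or a joint stands for the part that bears it (a point fixed in the world has none). Each returns a list of dicts, best first, with "score" (0 to 1); they miss things now and then, are a little off and sometimes report something else, mostly with a low value. They report only what shows in the picture. A call takes as long as a camera call.
- bot.find_in(camera, target): "location" ([column, row] in pixels, amid what is visible of it).
- bot.masks_of(camera, target): "pixels" (384x512 bool, what is visible of it) and "location" ([column, row] in pixels, amid what is visible of it).
The state is a dict: "time_s": time; "q": joint angles; "joint_velocities": joint speeds; "joint_efforts": joint torques, N m; "eef_pos": TCP position; "tcp_rot": TCP orientation; "contact_force": force on the tool from outside, world axes, zero at the start; "ft_torque": the same for the moment, N m; "gripper_width": opening from 0.0 (shut) to 1.0 (fully open).
Only numpy, scipy, OpenCV 4.12 (cv2) and the standard library are available. Lean on these libraries where they do the work, as an engineer would, in place of code of your own. Each camera call takes 0.05 s, during which the arm holds its last target. There are 200 camera calls.

### The job

Before the dies of the bench crimping press are inspected, hang the lockout tag lying on the bench by its hole on the hook above the press's isolator switch. Only when it hangs there freely, lift the press's spring-closed guard until the pointer pin on the guard lines up with the index clamped on the slotted sector, and keep holding it there: you finish with the guard still in your grip. Leave the index as it is set, and leave the spanner, the carton and the bin where they are.

Things in the scene. Friction and masses are not known exactly. Their poses are not given: they have to be found in the camera images.
- tag: lockout tag, a stiff flat plate of white laminate, 120 long x 42 wide x 8 mm thick, about 55 g, with a paper label field; it lies flat on the bench. Origin: centre of its underside; x runs along its length towards the end with the hole, y across its width, z up when it lies face up as at the start
- tag_hole (a point): centre of the tag's round through hole, 20 mm diameter, 43 mm from the tag's centre along its x and 4 mm above its underside
- isolator: isolator switch on a fixed upright steel plate (110 wide, 6 thick, top edge 230 mm above the bench) with a grey switch box and black turn handle low on its front, reaching at most 53 mm in front of the plate. Origin: on the bench in the middle of the plate; its own -x is the front, the side the hook and switch are on; z up
- hook_tip (a point): top end of the tag hook, an 8 mm round steel rod fixed to the isolator plate above the switch box: from the plate it runs forward (isolator -x) and a little down for 72 mm, then turns up and ends pointing straight up. The upright part is 80 mm in front of the plate; the tip is 249 mm above the bench; nothing stands above or in front of it
- hook_bend (a point): centre line of the hook rod at its lowest point, just before it turns up: 72 mm in front of the plate and 206 mm above the bench (43 mm below the tip)
- guard (a joint): opening angle of the press guard (rad): 0 closed (start), to 1.45; grows as the handle edge rises. A hinge spring and its weight close it: about 5 to 7 N along the arc of the handle, from closed to half open; it falls shut if let go
- guard_handle (a point): middle of the guard's handle, a round steel bar 14 mm thick on two posts 106 mm apart, parallel to the hinge line, 37 mm above the guard's top face at its front edge (the axis is 177 mm above the bench when closed). It is a fixed point of the guard: 189 mm in front of the hinge line and 42 mm above the guard's middle plane, so it moves on a circle of 193.6 mm radius about the hinge line
- guard_hinge (a point): middle of the guard's hinge line (fixed to the press), 135 mm above the bench. Its axes are the press's: y is the hinge line, -x points to the press's front, where the handle is; z up. The guard is a clear panel in an aluminium frame, 240 along the hinge by 214 mm deep, on top of a grey press body 125 mm high, 310 mm long, 250 mm deep
- guard_pointer (a point): reading point at the free end of the pointer pin, a 6 mm steel pin sticking out of the guard's -y end; 145 mm from the hinge line, 150 mm to its -y end; it turns with the guard
- index (a joint): angle (rad, in the same sense and about the same line as the guard's) at which the index is clamped on the sector; between 0.5 and 0.9. The guard is at the mark when its angle equals this one. The index does not stop the guard
- index_tip (a point): tip of the index, a small dark steel blade under a 20 mm round thumb nut, clamped in the slotted steel sector plate that stands upright at the -y end of the guard; 145 mm from the hinge line. guard_pointer coincides with it when the guard is at the mark
- spanner: bystander: open-ended spanner about 170 mm long lying on the bench; origin under its middle
- carton: bystander: closed white carton 90 x 65 x 55 mm high; origin centre of its underside
- bin: bystander: red stacking bin 170 x 120 x 93 mm high with cartons in it; origin centre of its underside

How it is judged:
On the way:
1. the tag hangs freely by its hole on the isolator's hook, let go by the fingers, while the guard is still closed (angle between tag's own x axis and vertical below 0.45 rad and x of tag_hole in the frame of isolator between -0.095 and -0.012 m and y of tag_hole in the frame of isolator between -0.015 and 0.015 m and z of tag_hole in the frame of isolator above 0.185 m and contact force between tag and isolator above 0.1 N and contact force between tag and the fingers below 0.1 N and value of joint guard below 0.06 rad), for 0.3 s.
At the end, for the whole second after the job is handed in: Tag hanging by its hole on the hook rod (within 0.45 rad of upright), fingers off it; guard pointer within 8 mm of the index tip (about 3 degrees), guard still (under 0.05 rad/s), fingers bearing on it with over 2 N; index within 8 mm of where it was set (angle between tag's own x axis and vertical below 0.45 rad and x of tag_hole in the frame of isolator between -0.095 and -0.012 m and y of tag_hole in the frame of isolator between -0.015 and 0.015 m and z of tag_hole in the frame of isolator above 0.185 m and contact force between tag and isolator above 0.1 N and contact force between tag and the fingers below 0.1 N and distance between guard_pointer and index_tip below 0.008 m and velocity of joint guard between -0.05 and 0.05 rad/s and contact force between guard and the fingers above 2 N and distance of index_tip from where it was at the start of the episode below 0.008 m); the arm keeps its last pose, push and grip.
It fails at once if the guard is lifted (over 0.12 rad) while the tag's hole is not on the hook (over 85 mm from its bend) (value of joint guard above 0.12 rad and distance between tag_hole and hook_bend above 0.085 m).
It fails at once if the index is pushed more than 8 mm along the sector (distance of index_tip from where it was at the start of the episode above 0.008 m).
It fails at once if the spanner is shifted by more than 30 mm (distance of spanner from where it was at the start of the episode above 0.03 m).
It fails at once if the carton is shifted by more than 30 mm (distance of carton from where it was at the start of the episode above 0.03 m).
It fails at once if the bin is shifted by more than 30 mm (distance of bin from where it was at the start of the episode above 0.03 m).
It also fails if it takes over 61 s, if anything falls off the work surface, if the arm or the gripper's body presses on something with over 40 N, if the wrist force passes 120 N, or if a joint passes its speed limit or range.

## Working session

There is one attempt and no reset: what is moved stays moved. The work goes in short steps, Python scripts to look and compute and a tool call to move; the robot and the scene stay as the last step left them, time stands still between calls to the robot, and variables do not carry over. Pictures are saved under pics/ and viewed, about 8 in all and at most 12, crops included, and the job is handed in when it is done.

Besides the shell and the picture viewer there is one more tool, called after ">>>" as name([rows], argument=value, ...), one row to a line, values as JSON. carry_out: Moves the arm, as the interface text tells. Its arguments: {"type":"object","properties":{"increments":{"type":"array","items":{"type":"object","properties":{"dx":{"type":"number"},"dy":{"type":"number"},"dz":{"type":"number"},"wx":{"type":"number"},"wy":{"type":"number"},"wz":{"type":"number"},"grip":{"type":"number"}}}},"newtons":{"type":"number"}},"required":["increments"]}

```bash
mkdir -p pics; cat > h.py <<'E'
import numpy as np, cv2
from station import bot
from scipy.spatial.transform import Rotation as R
def rot(o):
    w,x,y,z=o["tcp_rot"]; return R.from_quat([x,y,z,w])
def cam_T(name,o=None):
    p=bot.camera_params(name)
    if name!="wrist": return p,np.array(p["world_from_camera"])
    o=o or bot.get_obs()
    T=np.eye(4);T[:3,:3]=rot(o).as_matrix();T[:3,3]=o["eef_pos"]
    return p,T@np.array(p["tool_from_camera"])
def rays(p,uv):
    uv=np.asarray(uv,float).reshape(-1,1,2)
    K=np.array([[p["fx"],0,p["cx"]],[0,p["fy"],p["cy"]],[0,0,1]])
    return cv2.undistortPoints(uv,K,np.array([p["k1"],0,0,0,0.])).reshape(-1,2)
def px2w(p,T,uv,d):
    s=rays(p,uv); d=np.asarray(d,float).reshape(-1)
    c=np.stack([s[:,0]*d,-s[:,1]*d,-d,np.ones_like(d)],1)
    return (c@T.T)[:,:3]
def px_plane(p,T,uv,z):
    a=px2w(p,T,uv,np.ones(len(np.asarray(uv).reshape(-1,2)))); o=T[:3,3]
    return o+(a-o)*((z-o[2])/(a[:,2:]-o[2]))
def w2px(p,T,X):
    X=np.asarray(X,float).reshape(-1,3); c=(np.c_[X,np.ones(len(X))]@np.linalg.inv(T).T)
    a=c[:,0]/-c[:,2]; b=-c[:,1]/-c[:,2]; f=1+p["k1"]*(a*a+b*b)
    return np.c_[p["fx"]*a*f+p["cx"],p["fy"]*b*f+p["cy"]]
def to_tool(o,dw): # world shift (m) -> tool cm
    return rot(o).inv().apply(dw)*100
E
cat > a.py <<'E'
from h import *
np.set_printoptions(precision=3,suppress=True)
names=["tag","tag_hole","isolator","hook_tip","hook_bend","guard","guard_handle","guard_hinge","guard_pointer","index","index_tip","spanner","carton","bin"]
o=bot.get_obs(); print(o["time_s"],o["eef_pos"],o["tcp_rot"])
for c in ["side","top"]:
    im,d=bot.snapshot(c); cv2.imwrite(f"pics/{c}0.png",im); np.save(f"{c}0.npy",d)
    p,T=cam_T(c); print(c,T,p["fx"],p["k1"])
    for n in names:
        r=bot.find_in(c,n)
        for k in r[:2]:
            u,v=k["location"]; dd=d[int(v),int(u)]
            print(n,round(k["score"],2),np.round([u,v]),dd,px2w(p,T,[[u,v]],dd)[0])
E
python3 a.py
```

```text
0.0 [0.315 0.652 0.249] [-0.598  0.599  0.375 -0.377]
side [[ 0.886  0.352 -0.301  0.136]
 [-0.463  0.655 -0.597 -0.935]
 [-0.013  0.669  0.743  1.32 ]
 [ 0.     0.     0.     1.   ]] 475.6242651947206 -0.15257659134730744
tag 0.77 [275. 319.] 1.4297147 [ 0.51  -0.364  0.008]
tag 0.58 [252. 232.] 1.4784266 [ 0.556 -0.131  0.148]
tag_hole 0.88 [277. 318.] 1.43494 [ 0.518 -0.363  0.005]
isolator 0.91 [251. 232.] 1.4874856 [ 0.554 -0.126  0.139]
hook_tip 0.91 [253. 230.] 1.4807142 [ 0.561 -0.128  0.149]
hook_bend 0.63 [253. 228.] 1.4845514 [ 0.566 -0.122  0.151]
guard 0.98 [220. 161.] 1.703716 [0.608 0.211 0.141]
guard_handle 0.78 [221. 160.] 1.703716 [0.61  0.21  0.141]
guard_hinge 0.55 [227. 171.] 1.6707405 [0.607 0.152 0.138]
guard_pointer 0.63 [220. 160.] 1.7056034 [0.611 0.213 0.141]
index_tip 0.54 [222. 160.] 1.7121764 [0.616 0.216 0.136]
spanner 0.73 [323. 278.] 1.5209428 [ 0.719 -0.315  0.009]
carton 0.8 [219. 274.] 1.4895855 [ 0.419 -0.166  0.05 ]
bin 0.72 [299. 210.] 1.6822832 [ 0.79  -0.048  0.035]
top [[-0.008  0.998 -0.055  0.527]
 [-1.    -0.008  0.001 -0.016]
 [ 0.     0.055  0.998  1.245]
 [ 0.     0.     0.     1.   ]] 390.39693809639164 -0.06946471798543487
tag 0.61 [366. 219.] 1.2351015 [ 0.51  -0.362  0.008]
tag_hole 0.93 [367. 218.] 1.2349517 [ 0.514 -0.365  0.008]
isolator 0.92 [275. 196.] 1.2382716 [ 0.587 -0.073  0.009]
hook_tip 0.55 [280. 198.] 1.2348282 [ 0.579 -0.089  0.012]
hook_bend 0.68 [281. 198.] 1.1845254 [ 0.578 -0.088  0.062]
guard 0.67 [174. 183.] 1.1121581 [0.619 0.223 0.137]
guard_handle 0.69 [176. 183.] 1.1110166 [0.62  0.216 0.138]
guard_hinge 0.98 [174. 177.] 1.1140401 [0.636 0.223 0.136]
guard_pointer 0.83 [177. 183.] 1.1100752 [0.618 0.214 0.139]
spanner 0.75 [174. 176.] 1.1135389 [0.641 0.223 0.136]
spanner 0.62 [345. 155.] 1.2481811 [ 0.716 -0.297  0.006]
carton 0.83 [299. 247.] 1.1828647 [ 0.427 -0.14   0.055]
carton 0.64 [281. 198.] 1.1845254 [ 0.577 -0.089  0.062]
```

```bash
python3 -c "
import cv2
a=cv2.imread('pics/side0.png')[100:380,120:420];cv2.imwrite('pics/s1.png',cv2.resize(a,None,fx=2.1,fy=2.1,interpolation=2))
a=cv2.imread('pics/top0.png')[80:300,80:420];cv2.imwrite('pics/t1.png',cv2.resize(a,None,fx=2.3,fy=2.3,interpolation=2))"
```

```text
(no output)
```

View pics/s1.png

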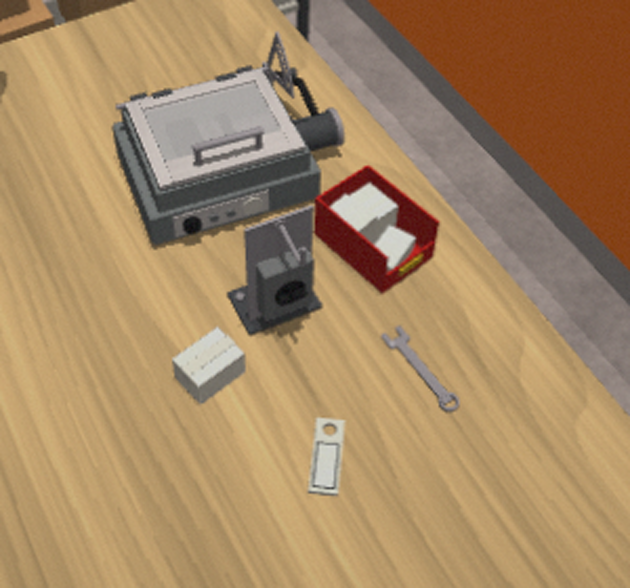

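View pics/t1.png

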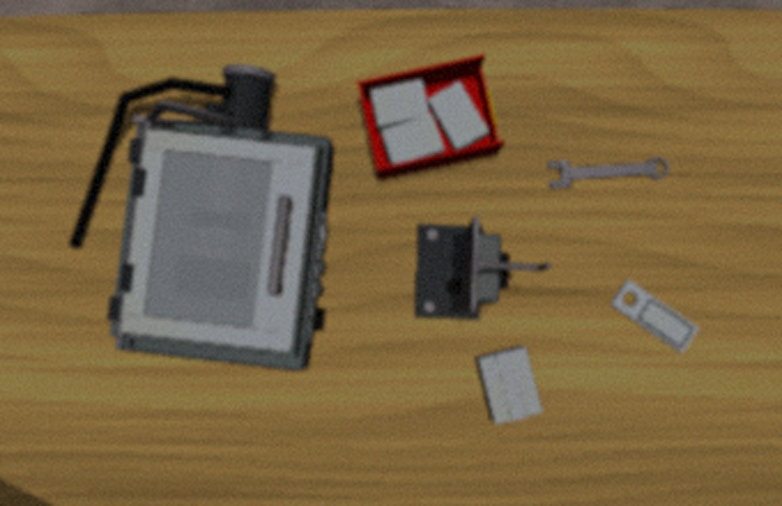

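```bash
cat > b.py <<'E'
from h import *
np.set_printoptions(precision=4,suppress=True)
o=bot.get_obs(); print(rot(o).as_matrix())
P={}
for c in ["side","top"]:
    d=np.load(f"{c}0.npy"); p,T=cam_T(c); v,u=np.mgrid[:384,:512]; ok=d.ravel()>0
    X=px2w(p,T,np.c_[u.ravel(),v.ravel()],d.ravel()); X[~ok]=np.nan; P[c]=X.reshape(384,512,3)
    bot.snapshot(c)
    r=bot.masks_of(c,"tag"); 
    for k in r[:2]:
        m=k["pixels"]; uv=np.argwhere(m)[:,::-1].astype(float)
        x=px_plane(p,T,uv,0.008)[:,:2]; rect=cv2.minAreaRect((x*1000).astype(np.float32)); print(c,"tag",k["score"],m.sum(),rect)
        # hole: not-mask region inside the filled contour
        cs,h=cv2.findContours(m.astype(np.uint8),cv2.RETR_CCOMP,cv2.CHAIN_APPROX_NONE)
        hm=cv2.drawContours(np.zeros(m.shape,np.uint8),cs,-1,1,-1).astype(bool)&~m
        if hm.sum(): print(" hole",hm.sum(),px_plane(p,T,np.argwhere(hm)[:,::-1].mean(0)[None],0.004))
    X=P[c]; 
    s=(X[...,0]>.45)&(X[...,0]<.68)&(X[...,1]>-.3)&(X[...,1]<-.02)
    pl=X[s&(X[...,2]>.15)&(X[...,2]<.27)]; print(c,"isolator pts",len(pl)); print(pl[np.argsort(pl[:,1])][:: max(1,len(pl)//40)])
    s=(X[...,0]>.5)&(X[...,0]<.75)&(X[...,1]>.05)&(X[...,1]<.3)&(X[...,2]>.165)&(X[...,2]<.2)
    hb=X[s]; print(c,"handle",len(hb),hb.mean(0),hb.min(0),hb.max(0)); 
    q=hb-hb.mean(0); print(np.linalg.svd(q,full_matrices=False)[2][0])
E
python3 b.py
```

```text
[[ 0.4348  0.     -0.9005]
 [ 0.9005 -0.      0.4348]
 [-0.     -1.     -0.    ]]
side tag 0.57 493 ((513.7902221679688, -357.8797302246094), (125.94091796875, 42.376686096191406), 55.606788635253906)
side isolator pts 760
[[ 0.5744 -0.1788  0.2456]
 [ 0.5716 -0.1725  0.217 ]
 [ 0.5742 -0.1493  0.2137]
 [ 0.5809 -0.1307  0.2136]
 [ 0.5732 -0.126   0.1545]
 [ 0.5821 -0.1226  0.1505]
 [ 0.5839 -0.1193  0.1557]
 [ 0.5432 -0.1159  0.1511]
 [ 0.5666 -0.1117  0.1526]
 [ 0.5649 -0.1083  0.1549]
 [ 0.5813 -0.1044  0.2189]
 [ 0.5793 -0.1013  0.1538]
 [ 0.6222 -0.0999  0.2154]
 [ 0.6089 -0.0991  0.1838]
 [ 0.6309 -0.0985  0.1757]
 [ 0.5741 -0.0981  0.1974]
 [ 0.5884 -0.0976  0.2267]
 [ 0.627  -0.0972  0.2241]
 [ 0.6139 -0.0969  0.1738]
 [ 0.6101 -0.0966  0.1998]
 [ 0.596  -0.0964  0.2214]
 [ 0.5466 -0.0961  0.1573]
 [ 0.5997 -0.0959  0.2234]
 [ 0.6325 -0.0956  0.1815]
 [ 0.6288 -0.0953  0.1929]
 [ 0.5826 -0.0952  0.175 ]
 [ 0.6254 -0.0948  0.1942]
 [ 0.5656 -0.0946  0.2033]
 [ 0.5623 -0.0943  0.2048]
 [ 0.5249 -0.0941  0.2162]
 [ 0.5593 -0.0938  0.2201]
 [ 0.5835 -0.0935  0.1678]
 [ 0.5631 -0.
[... 1174 characters left out ...]
.5984 -0.1052  0.15  ]
 [ 0.5674 -0.1047  0.1512]
 [ 0.5393 -0.1041  0.1539]
 [ 0.5983 -0.1022  0.1524]
 [ 0.5421 -0.1014  0.153 ]
 [ 0.5394 -0.0988  0.1503]
 [ 0.625  -0.0942  0.2257]
 [ 0.6141 -0.0936  0.2309]
 [ 0.5854 -0.0933  0.2305]
 [ 0.627  -0.091   0.2327]
 [ 0.5594 -0.0907  0.2264]
 [ 0.549  -0.0904  0.2286]
 [ 0.5307 -0.0902  0.229 ]
 [ 0.6216 -0.0896  0.1756]
 [ 0.6045 -0.0889  0.184 ]
 [ 0.5856 -0.0884  0.2264]
 [ 0.5843 -0.088   0.1522]
 [ 0.5386 -0.0877  0.2281]
 [ 0.5765 -0.0875  0.199 ]
 [ 0.5615 -0.0869  0.1652]
 [ 0.5419 -0.0859  0.1759]
 [ 0.5308 -0.0852  0.2248]]
top handle 223 [0.6052 0.1391 0.1817] [0.5463 0.1272 0.166 ] [0.6646 0.1524 0.1887]
[-0.9927  0.1206 -0.0034]
```

>>> carry_out([
  {"dx": -3, "dy": -1.4, "dz": -4, "wy": 0.14, "grip": 7},
  {"dx": -6, "dy": -2.8, "dz": -8, "wy": 0.28, "grip": 7},
  {"dx": -9, "dy": -4.2, "dz": -12, "wy": 0.42, "grip": 7},
  {"dx": -12, "dy": -5.6, "dz": -16, "wy": 0.56, "grip": 7},
  {"dx": -15, "dy": -7, "dz": -20, "wy": 0.7, "grip": 7},
  {"dx": -18, "dy": -8.4, "dz": -24, "wy": 0.84, "grip": 7},
  {"dx": -21, "dy": -9.8, "dz": -28, "wy": 0.98, "grip": 7},
  {"dx": -24, "dy": -11.1, "dz": -32, "wy": 1.12, "grip": 7},
], newtons=40)

```text
$.increments[0]: bad value
```

```bash
cat > go.py <<'E'
import sys; from h import *
# usage: go.py x y z  [jaw_angle_deg tilt_deg]: shift & turn to target in tool axes. jaw angle = heading of tool x; tilt about tool x
np.set_printoptions(precision=3,suppress=True)
o=bot.get_obs(); a=[float(s) for s in sys.argv[1:]]
Rc=rot(o); print("t",o["time_s"],"pos",np.array(o["eef_pos"]),"F",np.array(o["contact_force"]),"grip",o["gripper_width"]*8.54); print("q",np.array(o["q"])); print(Rc.as_matrix())
if a:
    print("shift cm",to_tool(o,np.array(a[:3])-o["eef_pos"]))
    if len(a)>3:
        h=np.radians(a[3]); t=np.radians(a[4]) if len(a)>4 else 0
        x=np.array([np.cos(h),np.sin(h),0]); y=np.array([0,0,-1.]); B=R.from_matrix(np.stack([x,y,np.cross(x,y)],1))
        Rt=R.from_rotvec(x*t)*B
        print("turn",(Rc.inv()*Rt).as_rotvec())
E
python3 go.py 0.499 -0.381 0.20 -34.1
```

```text
t 1.7 pos [0.315 0.653 0.25 ] F [ 0.066  0.151 -0.127] grip 8.570326800350541
q [-1.215  0.591  0.048  1.609 -0.033  0.943 -0.034]
[[ 0.435  0.    -0.901]
 [ 0.901 -0.     0.435]
 [ 0.    -1.    -0.   ]]
shift cm [-85.115   5.033 -61.502]
turn [0.    1.716 0.   ]
```

>>> carry_out([
  {"dx": -3, "dy": -1.4, "dz": -4, "wx": 0, "wy": 0.14, "wz": 0, "grip": 7},
  {"dx": -6, "dy": -2.8, "dz": -8, "wx": 0, "wy": 0.28, "wz": 0, "grip": 7},
  {"dx": -9, "dy": -4.2, "dz": -12, "wx": 0, "wy": 0.42, "wz": 0, "grip": 7},
  {"dx": -12, "dy": -5.6, "dz": -16, "wx": 0, "wy": 0.56, "wz": 0, "grip": 7},
  {"dx": -15, "dy": -7, "dz": -20, "wx": 0, "wy": 0.7, "wz": 0, "grip": 7},
  {"dx": -18, "dy": -8.4, "dz": -24, "wx": 0, "wy": 0.84, "wz": 0, "grip": 7},
  {"dx": -21, "dy": -9.8, "dz": -28, "wx": 0, "wy": 0.98, "wz": 0, "grip": 7},
  {"dx": -24, "dy": -11.1, "dz": -32, "wx": 0, "wy": 1.12, "wz": 0, "grip": 7},
], newtons=40)

```text
time_s: 2.5
eef_pos: [0.493, 0.3089, 0.3584]
tcp_rot: [0.707, -0.707, 0.001, -0.002]
contact_force: [1.1, 0.5, 0.1]
gripper_width: 0.815
```

```bash
python3 go.py 0.499 -0.381 0.20 -34.1
```

```text
t 2.5 pos [0.493 0.309 0.358] F [1.138 0.511 0.11 ] grip 6.960207876876743
q [-0.951  0.315  0.409  1.834 -0.145  1.021 -0.488]
[[ 1.     0.001  0.004]
 [-0.004  0.001  1.   ]
 [ 0.001 -1.     0.001]]
shift cm [  0.898  15.784 -68.997]
turn [-0.001  0.591  0.   ]
```

>>> carry_out([
  {"dx": 0, "dy": 0, "dz": -4.5, "wx": 0, "wy": 0.08, "wz": 0, "grip": 7},
  {"dx": 0, "dy": 0, "dz": -9.5, "wx": 0, "wy": 0.15, "wz": 0, "grip": 7},
  {"dx": 0, "dy": 0, "dz": -14.5, "wx": 0, "wy": 0.23, "wz": 0, "grip": 7},
  {"dx": 0, "dy": 0, "dz": -19.5, "wx": 0, "wy": 0.3, "wz": 0, "grip": 7},
  {"dx": 0, "dy": 0, "dz": -24.5, "wx": 0, "wy": 0.38, "wz": 0, "grip": 7},
  {"dx": 0, "dy": 0, "dz": -29.5, "wx": 0, "wy": 0.45, "wz": 0, "grip": 7},
  {"dx": 0, "dy": 0, "dz": -34.5, "wx": 0, "wy": 0.52, "wz": 0, "grip": 7},
  {"dx": 0.2, "dy": 0, "dz": -39.5, "wx": 0, "wy": 0.59, "wz": 0, "grip": 7},
])

```text
time_s: 3.3
eef_pos: [0.4927, -0.0879, 0.3585]
tcp_rot: [0.677, -0.675, 0.208, -0.208]
contact_force: [0.1, 0.4, -0.7]
gripper_width: 0.824
```

```bash
python3 go.py 0.499 -0.381 0.12 -34.1
```

```text
t 3.3 pos [ 0.493 -0.088  0.359] F [ 0.074  0.444 -0.72 ] grip 7.0349510810106395
q [-0.499  0.216  0.706  2.003 -0.171  0.979 -0.305]
[[ 0.827  0.002  0.562]
 [-0.562  0.002  0.827]
 [ 0.    -1.     0.002]]
shift cm [ 16.986  23.801 -23.94 ]
turn [-0.002 -0.002  0.   ]
```

>>> carry_out([
  {"dx": 2.9, "dy": 0, "dz": -4, "wx": 0, "wy": 0, "wz": 0, "grip": 7},
  {"dx": 5.7, "dy": 0, "dz": -8, "wx": 0, "wy": 0, "wz": 0, "grip": 7},
  {"dx": 8.6, "dy": 0, "dz": -12, "wx": 0, "wy": 0, "wz": 0, "grip": 7},
  {"dx": 11.4, "dy": 2, "dz": -16, "wx": 0, "wy": 0, "wz": 0, "grip": 7},
  {"dx": 14.2, "dy": 4, "dz": -20, "wx": 0, "wy": 0, "wz": 0, "grip": 7},
  {"dx": 17, "dy": 7, "dz": -23.9, "wx": 0, "wy": 0, "wz": 0, "grip": 7},
  {"dx": 17, "dy": 11.5, "dz": -23.9, "wx": 0, "wy": 0, "wz": 0, "grip": 7},
  {"dx": 17, "dy": 16, "dz": -23.9, "wx": 0, "wy": 0, "wz": 0, "grip": 7},
])

```text
time_s: 4.1
eef_pos: [0.499, -0.3848, 0.1974]
tcp_rot: [-0.675, 0.676, -0.208, 0.211]
contact_force: [0.6, 0.4, -0.5]
gripper_width: 0.818
```

```bash
cat > w.py <<'E'
from h import *; import sys
np.set_printoptions(precision=4,suppress=True)
o=bot.get_obs(); im,d=bot.snapshot("wrist"); p,T=cam_T("wrist",o); print("cam at",T[:3,3],"look",-T[:3,2]); print(np.array(p["tool_from_camera"]))
cv2.imwrite(f"pics/{sys.argv[1]}.png",im); np.save(f"{sys.argv[1]}.npy",d)
m=bot.masks_of("wrist","tag")
for k in m[:2]:
    M=k["pixels"]; x=px_plane(p,T,np.argwhere(M)[:,::-1].astype(float),0.008)[:,:2]; print(k["score"],M.sum(),cv2.minAreaRect((x*1000).astype(np.float32)))
    cs,h=cv2.findContours(M.astype(np.uint8),cv2.RETR_CCOMP,cv2.CHAIN_APPROX_NONE)
    hm=cv2.drawContours(np.zeros(M.shape,np.uint8),cs,-1,1,-1).astype(bool)&~M
    if hm.sum(): print(" hole",hm.sum(),px_plane(p,T,np.argwhere(hm)[:,::-1].mean(0)[None],0.004))
E
python3 w.py w1; python3 go.py 0.499 -0.381 0.12 -34.1
```

```text
cam at [ 0.5378 -0.3273  0.3215] look [-0.1515 -0.2292 -0.9615]
[[ 1.      0.0006 -0.0004  0.    ]
 [-0.0006  0.2753 -0.9614 -0.124 ]
 [-0.0005  0.9614  0.2753  0.0695]
 [ 0.      0.      0.      1.    ]]
0.71 4254 ((515.510009765625, -358.28912353515625), (120.90267944335938, 41.974342346191406), 55.144813537597656)
t 4.2 pos [ 0.496 -0.378  0.192] F [-0.57   0.097 -0.684] grip 6.9832443152315795
q [ 0.172  0.611  0.602  1.902 -0.478  0.789  0.442]
[[ 0.827 -0.009  0.563]
 [-0.563  0.01   0.827]
 [-0.013 -1.     0.003]]
shift cm [ 0.536  7.186 -0.119]
turn [-0.003 -0.002 -0.013]
```

View pics/w1.png

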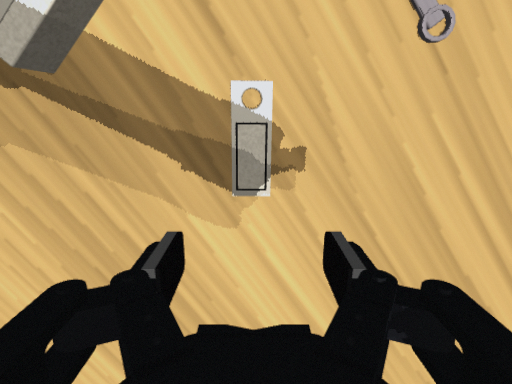

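>>> carry_out([
  {"dx": 0.4, "dy": 4, "dz": -0.2, "wx": 0, "wy": 0, "wz": -0.01, "grip": 7},
  {"dx": 0.4, "dy": 8, "dz": -0.2, "wx": 0, "wy": 0, "wz": -0.01, "grip": 7},
  {"dx": 0.4, "dy": 12, "dz": -0.2, "wx": 0, "wy": 0, "wz": -0.01, "grip": 7},
  {"dx": 0.4, "dy": 15, "dz": -0.2, "wx": 0, "wy": 0, "wz": -0.01, "grip": 7},
  {"dx": 0.4, "dy": 16.5, "dz": -0.2, "wx": 0, "wy": 0, "wz": -0.01, "grip": 7},
  {"dx": 0.4, "dy": 17, "dz": -0.2, "wx": 0, "wy": 0, "wz": -0.01, "grip": 7},
  {"dx": 0.4, "dy": 17, "dz": -0.2, "wx": 0, "wy": 0, "wz": -0.01, "grip": 7},
  {"dx": 0.4, "dy": 17, "dz": -0.2, "wx": 0, "wy": 0, "wz": -0.01, "grip": 7},
])

```text
time_s: 5.0
eef_pos: [0.4978, -0.3809, 0.0238]
tcp_rot: [0.677, -0.675, 0.208, -0.209]
contact_force: [0.2, -0.6, 0.1]
gripper_width: 0.822
```

```bash
python3 w.py w2; python3 go.py 0.4985 -0.3817 0.021 -34.6
```

```text
cam at [ 0.5366 -0.3238  0.1481] look [-0.1526 -0.2257 -0.9622]
[[ 1.      0.0006 -0.0004  0.    ]
 [-0.0006  0.2753 -0.9614 -0.124 ]
 [-0.0005  0.9614  0.2753  0.0695]
 [ 0.      0.      0.      1.    ]]
0.7 19369 ((515.3607788085938, -358.3833923339844), (120.99373626708984, 42.841129302978516), 55.166847229003906)
t 5.1 pos [ 0.498 -0.381  0.024] F [-0.407 -0.292  0.43 ] grip 7.018788122418121
q [ 0.313  0.826  0.398  1.961 -0.663  0.487  0.597]
[[ 0.827  0.002  0.563]
 [-0.563  0.002  0.827]
 [ 0.    -1.     0.003]]
shift cm [ 0.129  0.263 -0.024]
turn [-0.003  0.006  0.   ]
```

>>> carry_out([
  {"dx": 0.1, "dy": 0.4, "dz": 0, "wx": 0, "wy": 0, "wz": 0, "grip": 6},
  {"dx": 0.1, "dy": 0.4, "dz": 0, "wx": 0, "wy": 0, "wz": 0, "grip": 5},
  {"dx": 0.1, "dy": 0.4, "dz": 0, "wx": 0, "wy": 0, "wz": 0, "grip": 4},
  {"dx": 0.1, "dy": 0.4, "dz": 0, "wx": 0, "wy": 0, "wz": 0, "grip": 3.5},
  {"dx": 0.1, "dy": 0.4, "dz": 0, "wx": 0, "wy": 0, "wz": 0, "grip": 3.5},
  {"dx": 0.1, "dy": 0.4, "dz": 0, "wx": 0, "wy": 0, "wz": 0, "grip": 3.5},
  {"dx": 0.1, "dy": 0.4, "dz": 0, "wx": 0, "wy": 0, "wz": 0, "grip": 3.5},
  {"dx": 0.1, "dy": 0.4, "dz": 0, "wx": 0, "wy": 0, "wz": 0, "grip": 3.5},
], newtons=40)

```text
time_s: 5.9
eef_pos: [0.4986, -0.3814, 0.0202]
tcp_rot: [0.677, -0.675, 0.208, -0.209]
contact_force: [0.2, 0.9, 5.2]
gripper_width: 0.469
```

```bash
python3 w.py w2; python3 go.py 0.57 -0.247 0.30 -2
```

```text
cam at [ 0.5375 -0.3243  0.1445] look [-0.1522 -0.2255 -0.9623]
[[ 1.      0.0006 -0.0004  0.    ]
 [-0.0006  0.2753 -0.9614 -0.124 ]
 [-0.0005  0.9614  0.2753  0.0695]
 [ 0.      0.      0.      1.    ]]
0.85 19860 ((515.0809936523438, -357.98052978515625), (120.62957763671875, 42.07674789428711), 54.96858596801758)
t 6.0 pos [ 0.499 -0.381  0.02 ] F [-0.179  0.896  5.943] grip 4.087546327360879
q [ 0.316  0.831  0.394  1.959 -0.666  0.482  0.6  ]
[[ 0.827  0.003  0.563]
 [-0.563  0.002  0.827]
 [ 0.001 -1.     0.003]]
shift cm [ -1.646 -27.929  15.219]
turn [-0.003 -0.563  0.002]
```

>>> carry_out([
  {"dx": 0, "dy": -3, "dz": 0, "wx": 0, "wy": 0, "wz": 0, "grip": 3.5},
  {"dx": 0, "dy": -7, "dz": 0, "wx": 0, "wy": 0, "wz": 0, "grip": 3.5},
  {"dx": 0, "dy": -12, "dz": 0, "wx": 0, "wy": -0.06, "wz": 0, "grip": 3.5},
  {"dx": 0, "dy": -17, "dz": 2, "wx": 0, "wy": -0.18, "wz": 0, "grip": 3.5},
  {"dx": 0.5, "dy": -21.5, "dz": 4, "wx": 0, "wy": -0.3, "wz": 0, "grip": 3.5},
  {"dx": 1, "dy": -26, "dz": 6.5, "wx": 0, "wy": -0.42, "wz": 0, "grip": 3.5},
  {"dx": 1.3, "dy": -29, "dz": 9, "wx": 0, "wy": -0.54, "wz": 0, "grip": 3.5},
  {"dx": 1.3, "dy": -30, "dz": 10.7, "wx": 0, "wy": -0.563, "wz": 0, "grip": 3.5},
])

```text
time_s: 6.8
eef_pos: [0.5721, -0.3004, 0.3248]
tcp_rot: [0.707, -0.707, 0.007, -0.015]
contact_force: [0.2, 0.1, -0.8]
gripper_width: 0.47
```

>>> carry_out([
  {"dx": 0, "dy": 0, "dz": 0, "wx": 0, "wy": 0, "wz": 0, "grip": 3.5},
  {"dx": 0, "dy": 0, "dz": 0, "wx": 0, "wy": 0, "wz": 0, "grip": 3.5},
  {"dx": 0, "dy": 0, "dz": 0, "wx": 0, "wy": 0, "wz": 0, "grip": 3.5},
  {"dx": 0, "dy": 0, "dz": 0, "wx": 0, "wy": 0, "wz": 0, "grip": 3.5},
  {"dx": 0, "dy": 0, "dz": 0, "wx": 0, "wy": 0, "wz": 0, "grip": 3.5},
  {"dx": 0, "dy": 0, "dz": 0, "wx": 0, "wy": 0, "wz": 0, "grip": 3.5},
  {"dx": 0, "dy": 0, "dz": 0, "wx": 0, "wy": 0, "wz": 0, "grip": 3.5},
  {"dx": 0, "dy": 0, "dz": 0, "wx": 0, "wy": 0, "wz": 0, "grip": 3.5},
])

```text
time_s: 7.6
eef_pos: [0.5721, -0.3005, 0.3248]
tcp_rot: [0.707, -0.707, 0.007, -0.015]
contact_force: [0.1, 0.1, -0.6]
gripper_width: 0.469
```

```bash
python3 go.py 0.57 -0.247 0.30 -2; python3 - <<'E'
from h import *
np.set_printoptions(precision=4,suppress=True)
o=bot.get_obs(); im,d=bot.snapshot("wrist"); p,T=cam_T("wrist",o)
cv2.imwrite("pics/w3.png",im); np.save("w3.npy",d)
v,u=np.mgrid[:384,:512]; X=px2w(p,T,np.c_[u.ravel(),v.ravel()],d.ravel()).reshape(384,512,3)
X[d==0]=np.nan
t=np.array(o["eef_pos"]); Rm=rot(o)
s=(X[...,2]>.23)&(X[...,2]<.27); 
pts=X[s]; pp=pts[(abs(pts[:,0]-.576)<.03)&(pts[:,1]>-.2)&(pts[:,1]<-.15)]; print("tip",len(pp),pp.mean(0),pp.min(0),pp.max(0))
# tag in tool frame
m=bot.masks_of("wrist","tag")
for k in m[:2]:
    M=k["pixels"]; Y=X[M]; Y=Rm.inv().apply(Y-t); med=np.nanmedian(Y,0); print(k["score"],M.sum(),"tag tool",med)
    pl=px_plane(p,T,np.argwhere(M)[:,::-1].astype(float),t[2]-med[1]); pl=Rm.inv().apply(pl-t)
    print(cv2.minAreaRect((pl[:,[0,2]]*1000).astype(np.float32)))
h=Rm.inv().apply(np.array([.575,-.174,.249])-t); print("tip in tool",h)
E
```

```text
t 7.6 pos [ 0.572 -0.301  0.325] F [ 0.105  0.057 -0.6  ] grip 4.0063851774059875
q [ 0.044  0.456  0.535  1.744 -0.275  1.007  0.65 ]
[[ 0.999  0.01   0.031]
 [-0.031  0.     1.   ]
 [ 0.01  -1.     0.   ]]
shift cm [-0.399  2.476  5.341]
turn [-0.     0.004  0.01 ]
tip 171 [ 0.5747 -0.1746  0.2434] [ 0.5709 -0.1764  0.2302] [ 0.5786 -0.1723  0.2502]
0.86 20083 tag tool [0.0002 0.0118 0.0353]
((0.1433563232421875, 28.676448822021484), (120.1572036743164, 42.32440185546875), 89.29192352294922)
tip in tool [-0.0018  0.0758  0.1265]
```

View pics/w3.png

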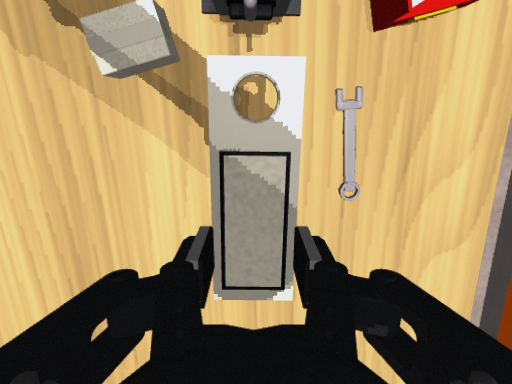

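>>> carry_out([
  {"dx": 0, "dy": 0.5, "dz": 1.4, "wx": 0, "wy": 0, "wz": 0.01, "grip": 3.5},
  {"dx": -0.1, "dy": 1, "dz": 2.8, "wx": 0, "wy": 0, "wz": 0.01, "grip": 3.5},
  {"dx": -0.1, "dy": 1.5, "dz": 4.2, "wx": 0, "wy": 0, "wz": 0.01, "grip": 3.5},
  {"dx": -0.2, "dy": 2, "dz": 5, "wx": 0, "wy": 0, "wz": 0.01, "grip": 3.5},
  {"dx": -0.2, "dy": 2.8, "dz": 5.4, "wx": 0, "wy": 0, "wz": 0.01, "grip": 3.5},
  {"dx": -0.2, "dy": 3.8, "dz": 5.6, "wx": 0, "wy": 0, "wz": 0.01, "grip": 3.5},
  {"dx": -0.2, "dy": 4.2, "dz": 5.6, "wx": 0, "wy": 0, "wz": 0.01, "grip": 3.5},
  {"dx": -0.2, "dy": 4.2, "dz": 5.6, "wx": 0, "wy": 0, "wz": 0.01, "grip": 3.5},
])

```text
time_s: 8.5
eef_pos: [0.5717, -0.2447, 0.2819]
tcp_rot: [0.707, -0.707, 0.012, -0.011]
contact_force: [-0.5, 0.4, -0.6]
gripper_width: 0.479
```

```bash
cat > hk.py <<'E'
from h import *; import sys
np.set_printoptions(precision=4,suppress=True)
o=bot.get_obs(); im,d=bot.snapshot("wrist"); p,T=cam_T("wrist",o); t=np.array(o["eef_pos"]);Rm=rot(o)
print(o["time_s"],t,Rm.as_matrix()[:,0],"F",np.array(o["contact_force"])); H=t+Rm.apply([.0007,.0158,.0717]); print("hole",H)
uv=w2px(p,T,[H,[.575,-.173,.249],[.575,-.173,.215]]); print(uv)
im2,_=bot.snapshot("side"); q,S=cam_T("side"); uh=w2px(q,S,[H])[0].astype(int); print("side px",uh)
a=cv2.resize(im[30:230,130:380],(500,400),interpolation=cv2.INTER_CUBIC)
b=cv2.resize(im2[uh[1]-80:uh[1]+80,max(0,uh[0]-60):uh[0]+60],(300,400),interpolation=cv2.INTER_CUBIC)
cv2.imwrite(f"pics/{sys.argv[1]}.png",np.hstack([a,b]))
E
python3 hk.py k1
```

```text
8.5 [ 0.5717 -0.2447  0.2819] [ 0.9995 -0.0316 -0.0013] F [-0.4755  0.3594 -0.6222]
hole [ 0.5746 -0.1731  0.2661]
[[255.0815  97.9766]
 [255.6556  98.3617]
 [255.3134  99.2335]]
side px [264 214]
```

View pics/k1.png

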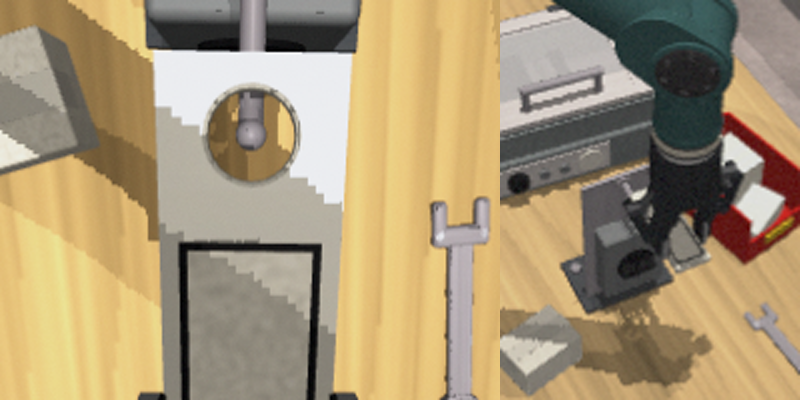

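>>> carry_out([
  {"dx": 0, "dy": 0.8, "dz": 0, "wx": 0, "wy": 0, "wz": 0, "grip": 3.5},
  {"dx": 0, "dy": 1.6, "dz": 0, "wx": 0, "wy": 0, "wz": 0, "grip": 3.5},
  {"dx": 0, "dy": 2.4, "dz": 0, "wx": 0, "wy": 0, "wz": 0, "grip": 3.5},
  {"dx": 0, "dy": 3.2, "dz": 0, "wx": 0, "wy": 0, "wz": 0, "grip": 3.5},
  {"dx": 0, "dy": 4, "dz": 0, "wx": 0, "wy": 0, "wz": 0, "grip": 3.5},
  {"dx": 0, "dy": 4.6, "dz": 0, "wx": 0, "wy": 0, "wz": 0, "grip": 3.5},
  {"dx": 0, "dy": 4.6, "dz": 0, "wx": 0, "wy": 0, "wz": 0, "grip": 3.5},
  {"dx": 0, "dy": 4.6, "dz": 0, "wx": 0, "wy": 0, "wz": 0, "grip": 3.5},
])

```text
time_s: 9.4
eef_pos: [0.5723, -0.2453, 0.2368]
tcp_rot: [-0.707, 0.707, -0.011, 0.011]
contact_force: [-0.5, -0.2, 0.0]
gripper_width: 0.473
```

```bash
python3 hk.py k2; python3 -c "
import numpy as np
for i in range(1,8):
    t=.13*i; f=t/.785; c,s=np.cos(t),np.sin(t)
    print(round(t,2), np.round(100*np.array([.0158+.010*f-.0158*c+.0717*s, .0717+.004*f-.0158*s-.0717*c]),2))"
```

```text
9.4 [ 0.5723 -0.2453  0.2368] [ 0.9995 -0.032   0.0004] F [-0.5097 -0.2242  0.0078]
hole [ 0.5753 -0.1737  0.221 ]
[[255.0801  97.9759]
 [254.7509  94.7489]
 [254.3911  96.6936]]
side px [264 223]
0.13 [ 1.11 -0.08]
0.26 [ 2.23 -0.03]
0.39 [3.34 0.14]
0.52 [4.43 0.43]
0.65 [5.49 0.84]
0.78 [6.49 1.36]
0.91 [7.43 1.99]
```

>>> carry_out([
  {"dx": 0, "dy": 1.1, "dz": -0.1, "wx": 0.13, "wy": 0, "wz": 0, "grip": 3.5},
  {"dx": 0, "dy": 2.2, "dz": 0, "wx": 0.26, "wy": 0, "wz": 0, "grip": 3.5},
  {"dx": 0, "dy": 3.3, "dz": 0.1, "wx": 0.39, "wy": 0, "wz": 0, "grip": 3.5},
  {"dx": 0, "dy": 4.4, "dz": 0.4, "wx": 0.52, "wy": 0, "wz": 0, "grip": 3.5},
  {"dx": 0, "dy": 5.5, "dz": 0.8, "wx": 0.65, "wy": 0, "wz": 0, "grip": 3.5},
  {"dx": 0, "dy": 6.5, "dz": 1.4, "wx": 0.78, "wy": 0, "wz": 0, "grip": 3.5},
  {"dx": 0, "dy": 6.5, "dz": 1.4, "wx": 0.78, "wy": 0, "wz": 0, "grip": 3.5},
  {"dx": 0, "dy": 6.5, "dz": 1.4, "wx": 0.78, "wy": 0, "wz": 0, "grip": 3.5},
])

```text
time_s: 10.3
eef_pos: [0.5731, -0.2322, 0.172]
tcp_rot: [0.922, -0.386, 0.006, -0.015]
contact_force: [0.1, -0.2, 0.9]
gripper_width: 0.468
```

```bash
python3 hk.py k3; python3 go.py
```

```text
10.3 [ 0.5731 -0.2322  0.172 ] [ 0.9995 -0.0328  0.0008] F [ 0.0842 -0.2339  0.8535]
hole [ 0.5758 -0.17    0.211 ]
[[254.9847  98.8497]
 [253.6251  20.1884]
 [253.4906  97.0642]]
side px [263 225]
t 10.4 pos [ 0.574 -0.231  0.174] F [ 0.498 -0.115 -0.239] grip 4.022542754585606
q [ 0.494  0.764  0.149  1.73  -0.761  1.281  1.066]
[[ 1.     0.024  0.019]
 [-0.03   0.701  0.713]
 [ 0.004 -0.713  0.701]]
```

View pics/k3.png

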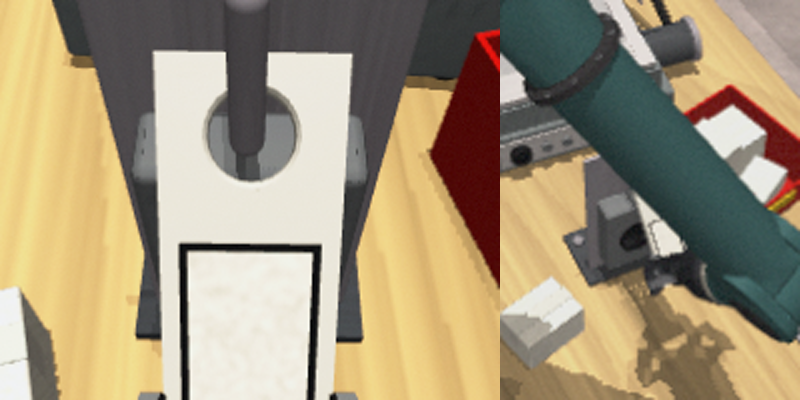

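>>> carry_out([
  {"dx": 0, "dy": 1.2, "dz": -0.1, "wx": 0.13, "wy": 0, "wz": 0, "grip": 3.5},
  {"dx": 0, "dy": 2.4, "dz": -0.3, "wx": 0.26, "wy": 0, "wz": 0, "grip": 3.5},
  {"dx": 0, "dy": 3.6, "dz": -0.5, "wx": 0.39, "wy": 0, "wz": 0, "grip": 3.5},
  {"dx": 0, "dy": 3.6, "dz": -0.5, "wx": 0.39, "wy": 0, "wz": 0, "grip": 3.5},
  {"dx": 0, "dy": 3.6, "dz": -0.5, "wx": 0.39, "wy": 0, "wz": 0, "grip": 3.5},
  {"dx": 0, "dy": 3.6, "dz": -0.5, "wx": 0.39, "wy": 0, "wz": 0, "grip": 4.5},
  {"dx": 0, "dy": 3.6, "dz": -0.5, "wx": 0.39, "wy": 0, "wz": 0, "grip": 6},
  {"dx": 0, "dy": 3.6, "dz": -0.5, "wx": 0.39, "wy": 0, "wz": 0, "grip": 7},
])

```text
time_s: 11.2
eef_pos: [0.5756, -0.2089, 0.1464]
tcp_rot: [0.979, -0.202, -0.0, -0.015]
contact_force: [1.1, -0.5, -0.2]
gripper_width: 0.816
```

```bash
python3 hk.py k4; python3 go.py
```

```text
11.2 [ 0.5756 -0.2089  0.1464] [ 0.9996 -0.029   0.0063] F [ 1.0567 -0.4748 -0.2286]
hole [ 0.5771 -0.1661  0.206 ]
[[254.9689  99.2362]
 [250.6486 -15.749 ]
 [250.6124  84.8826]]
side px [263 225]
t 11.3 pos [ 0.575 -0.209  0.146] F [ 0.745 -0.157  0.371] grip 6.980741233301398
q [ 0.621  0.943  0.026  1.672 -0.873  1.506  1.16 ]
[[ 1.     0.029  0.007]
 [-0.03   0.918  0.394]
 [ 0.005 -0.394  0.919]]
```

View pics/k4.png

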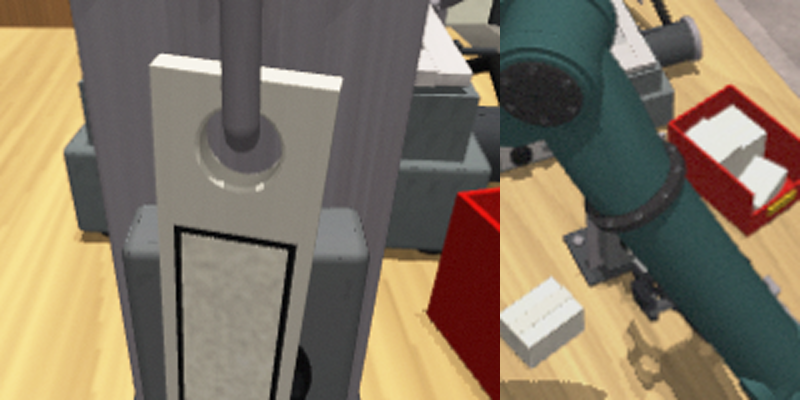

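>>> carry_out([
  {"dx": 0, "dy": -1, "dz": 0, "wx": 0, "wy": 0, "wz": 0, "grip": 7.5},
  {"dx": 0, "dy": -2.5, "dz": 0, "wx": 0, "wy": 0, "wz": 0, "grip": 7.5},
  {"dx": 0, "dy": -5, "dz": 0, "wx": 0, "wy": 0, "wz": 0, "grip": 7.5},
  {"dx": 0, "dy": -8, "dz": 0, "wx": 0, "wy": 0, "wz": 0, "grip": 7.5},
  {"dx": 0, "dy": -11, "dz": 0, "wx": 0, "wy": 0, "wz": 0, "grip": 7.5},
  {"dx": 0, "dy": -12, "dz": 0, "wx": 0, "wy": 0, "wz": 0, "grip": 7.5},
  {"dx": 0, "dy": -12, "dz": 0, "wx": 0, "wy": 0, "wz": 0, "grip": 7.5},
  {"dx": 0, "dy": -12, "dz": 0, "wx": 0, "wy": 0, "wz": 0, "grip": 7.5},
])

```text
time_s: 12.1
eef_pos: [0.5716, -0.3184, 0.1927]
tcp_rot: [0.98, -0.201, 0.001, -0.015]
contact_force: [0.1, 0.6, 1.0]
gripper_width: 0.874
```

```bash
cat > tg.py <<'E'
from h import *; import sys
np.set_printoptions(precision=4,suppress=True)
o=bot.get_obs(); im,d=bot.snapshot("wrist"); p,T=cam_T("wrist",o); cv2.imwrite(f"pics/{sys.argv[1]}.png",im)
v,u=np.mgrid[:384,:512]; X=px2w(p,T,np.c_[u.ravel(),v.ravel()],d.ravel()).reshape(384,512,3)
for k in bot.masks_of("wrist","tag")[:2]:
    Y=X[k["pixels"]&(d>0)]; Y=Y[np.linalg.norm(Y-np.median(Y,0),axis=1)<.08]; m=Y.mean(0); S=np.linalg.svd(Y-m,full_matrices=False)[2]
    print(k["score"],len(Y),m,Y.min(0),Y.max(0),"long",S[0],"normal",S[2])
E
python3 tg.py k5; python3 go.py 0.575 -0.28 0.35 -2 0
```

```text
0.88 4565 [ 0.5758 -0.1597  0.1656] [ 0.5514 -0.1677  0.0968] [ 0.6057 -0.0942  0.2196] long [-0.0068  0.0458 -0.9989] normal [0.145  0.9884 0.0444]
t 12.2 pos [ 0.572 -0.317  0.193] F [-0.271  0.273 -1.119] grip 7.496941487749209
q [ 0.71   0.951  0.065  1.482 -0.801  1.696  1.089]
[[ 1.     0.027  0.007]
 [-0.028  0.92   0.392]
 [ 0.005 -0.392  0.92 ]]
shift cm [ 0.285 -2.735 15.938]
turn [-1.168  0.009 -0.   ]
```

>>> carry_out([
  {"dx": 0, "dy": -1, "dz": 2.2, "wx": -0.14, "wy": 0, "wz": 0, "grip": 7.5},
  {"dx": 0, "dy": -2, "dz": 4.4, "wx": -0.28, "wy": 0, "wz": 0, "grip": 7.5},
  {"dx": 0, "dy": -3, "dz": 6.6, "wx": -0.42, "wy": 0, "wz": 0, "grip": 7.5},
  {"dx": 0, "dy": -4, "dz": 8.8, "wx": -0.57, "wy": 0, "wz": 0, "grip": 7.5},
  {"dx": 0, "dy": -5, "dz": 11, "wx": -0.72, "wy": 0, "wz": 0, "grip": 7.5},
  {"dx": 0, "dy": -6, "dz": 13.2, "wx": -0.87, "wy": 0, "wz": 0, "grip": 7.5},
  {"dx": 0, "dy": -7, "dz": 15.5, "wx": -1.02, "wy": 0, "wz": 0, "grip": 7.5},
  {"dx": 0, "dy": -7.5, "dz": 17.5, "wx": -1.17, "wy": 0, "wz": 0, "grip": 7.5},
])

```text
time_s: 13.0
eef_pos: [0.5712, -0.3168, 0.385]
tcp_rot: [-0.704, 0.71, -0.007, 0.012]
contact_force: [-0.3, 0.6, 0.0]
gripper_width: 0.877
```

```bash
python3 go.py 0.62 0.05 0.39 -6.5 0
```

```text
t 13.0 pos [ 0.571 -0.317  0.385] F [-0.262  0.628  0.006] grip 7.493447186090768
q [ 0.141  0.398  0.419  1.652 -0.173  1.119  0.579]
[[ 1.     0.007  0.027]
 [-0.026 -0.008  1.   ]
 [ 0.007 -1.    -0.007]]
shift cm [ 3.91  -0.744 36.789]
turn [0.007 0.087 0.007]
```

>>> carry_out([
  {"dx": 0.5, "dy": 0, "dz": 4.5, "wx": 0, "wy": -0.14, "wz": 0, "grip": 7.5},
  {"dx": 1, "dy": 0, "dz": 9, "wx": 0, "wy": -0.28, "wz": 0, "grip": 7.5},
  {"dx": 1.5, "dy": 0, "dz": 14, "wx": 0, "wy": -0.42, "wz": 0, "grip": 7.5},
  {"dx": 2, "dy": 0, "dz": 19, "wx": 0, "wy": -0.57, "wz": 0, "grip": 7.5},
  {"dx": 2.5, "dy": 0, "dz": 24, "wx": 0, "wy": -0.72, "wz": 0, "grip": 7.5},
  {"dx": 2.5, "dy": 0, "dz": 29, "wx": 0, "wy": -0.87, "wz": 0, "grip": 7.5},
  {"dx": 2.5, "dy": 0, "dz": 34, "wx": 0, "wy": -1.02, "wz": 0, "grip": 7.5},
  {"dx": 2.5, "dy": 0, "dz": 38, "wx": 0, "wy": -1.17, "wz": 0, "grip": 7.5},
])

```text
time_s: 13.8
eef_pos: [0.6044, 0.0677, 0.3816]
tcp_rot: [-0.59, 0.595, 0.386, -0.386]
contact_force: [0.8, 0.3, -0.6]
gripper_width: 0.876
```

```bash
python3 go.py 0.605 0.137 0.30 83.2 0
```

```text
t 13.8 pos [0.604 0.068 0.382] F [ 0.766  0.254 -0.62 ] grip 7.485226532673373
q [-0.233  0.316  0.058  1.74  -0.013  1.083  0.983]
[[ 0.404  0.005 -0.915]
 [ 0.915 -0.006  0.404]
 [-0.004 -1.    -0.007]]
shift cm [6.393 8.12  2.8  ]
turn [ 0.006 -0.297 -0.005]
```

>>> carry_out([
  {"dx": 1.5, "dy": 2, "dz": 0.7, "wx": 0, "wy": -0.1, "wz": 0, "grip": 7},
  {"dx": 3, "dy": 4, "dz": 1.4, "wx": 0, "wy": -0.2, "wz": 0, "grip": 7},
  {"dx": 4.5, "dy": 6, "dz": 2.1, "wx": 0, "wy": -0.29, "wz": 0, "grip": 6},
  {"dx": 6.4, "dy": 8, "dz": 2.8, "wx": 0, "wy": -0.3, "wz": 0, "grip": 6},
  {"dx": 6.4, "dy": 8, "dz": 2.8, "wx": 0, "wy": -0.3, "wz": 0, "grip": 6},
  {"dx": 6.4, "dy": 8, "dz": 2.8, "wx": 0, "wy": -0.3, "wz": 0, "grip": 6},
  {"dx": 6.4, "dy": 8, "dz": 2.8, "wx": 0, "wy": -0.3, "wz": 0, "grip": 6},
  {"dx": 6.4, "dy": 8, "dz": 2.8, "wx": 0, "wy": -0.3, "wz": 0, "grip": 6},
])

```text
time_s: 14.6
eef_pos: [0.6057, 0.1357, 0.3024]
tcp_rot: [-0.525, 0.532, 0.47, -0.469]
contact_force: [-0.6, -0.1, -0.2]
gripper_width: 0.7
```

```bash
cat > g.py <<'E'
from h import *; import sys
np.set_printoptions(precision=4,suppress=True)
o=bot.get_obs(); im,d=bot.snapshot("wrist"); p,T=cam_T("wrist",o); cv2.imwrite(f"pics/{sys.argv[1]}.png",im); np.save(f"{sys.argv[1]}.npy",d)
v,u=np.mgrid[:384,:512]; X=px2w(p,T,np.c_[u.ravel(),v.ravel()],d.ravel()).reshape(384,512,3); np.save("X.npy",X); X[d==0]=np.nan
s=(X[...,0]>.54)&(X[...,0]<.68)&(X[...,1]>.08)&(X[...,1]<.2)&(X[...,2]>.172)&(X[...,2]<.2)
hb=X[s]; print("handle",len(hb),hb.mean(0),hb.min(0),hb.max(0),np.linalg.svd(hb-hb.mean(0),full_matrices=False)[2][0])
for n in ["guard_pointer","index","index_tip","guard_hinge"]:
    for k in bot.find_in("wrist",n)[:2]:
        a=np.round(k["location"]).astype(int); print(n,round(k["score"],2),a,X[a[1],a[0]])
E
python3 g.py g1;python3 go.py
```

```text
handle 2094 [0.6021 0.1384 0.1827] [0.5467 0.1245 0.176 ] [0.6659 0.1516 0.1856] [ 0.9926 -0.1212  0.0004]
guard_pointer 0.62 [341 144] [0.5853 0.2224 0.1367]
guard_hinge 0.73 [349 144] [0.5862 0.2302 0.1365]
t 14.85 pos [0.605 0.137 0.302] F [ 0.2   -0.019  0.203] grip 6.002673528486813
q [-0.28   0.403 -0.026  1.805  0.022  0.93   1.138]
[[ 0.116  0.005 -0.993]
 [ 0.993 -0.006  0.116]
 [-0.005 -1.    -0.006]]
```

View pics/g1.png

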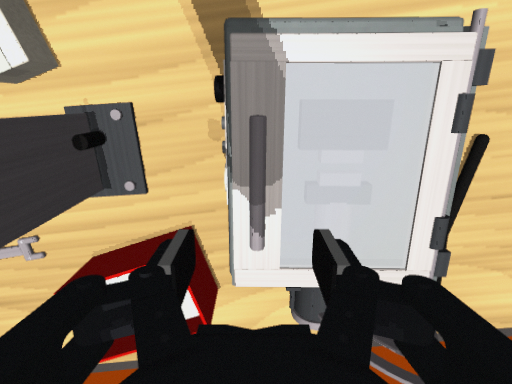

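```bash
cat > press.py <<'E'
from h import *
e=np.array([.9926,-.1212,0]); xp=np.array([.1212,.9926,0]); H=np.array([.6063,.138,.177])
hinge=H+.189*xp; hinge[2]=.135
def arc(phi,r=.145,off=.150): return hinge+off*e-r*np.cos(phi)*xp+r*np.sin(phi)*np.array([0,0,1.])
def handle(phi): 
    r=np.hypot(.189,.042); a=np.arctan2(.042,.189)+phi
    return hinge-r*np.cos(a)*xp+r*np.sin(a)*np.array([0,0,1.])
E
python3 - <<'E'
from press import *
np.set_printoptions(precision=3,suppress=True)
tiles=[]
for c in ["side","top"]:
    im=cv2.imread(f"pics/{c}0.png"); d=np.load(f"{c}0.npy"); p,T=cam_T(c)
    uv=w2px(p,T,[arc(f) for f in (0,.5,.6,.7,.8,.9)]); print(c,uv)
    u0,v0=(uv.mean(0)).astype(int); w,h=25,18; z=8 
    a=cv2.resize(im[v0-h:v0+h,u0-w:u0+w],None,fx=z,fy=z,interpolation=cv2.INTER_CUBIC); b=a.copy()
    for i,q in enumerate(uv):
        s=(int((q[0]-u0+w+.5)*z),int((q[1]-v0+h+.5)*z)); cv2.circle(b,s,3,(0,0,255) if i%2 else (0,255,0),-1)
    tiles.append(np.hstack([a,b]))
    v,u=np.mgrid[v0-h:v0+h,u0-w:u0+w]; X=px2w(p,T,np.c_[u.ravel(),v.ravel()],d[v0-h:v0+h,u0-w:u0+w].ravel())
    s=(X[:,2]>.15)&(X[:,2]<.4)&(((X-hinge)@e)>.13); Y=X[s]-hinge; L=np.c_[Y@e,-(Y@xp),Y[:,2]]; print(len(L)); print(np.c_[L,np.arctan2(L[:,2],L[:,1]),np.hypot(L[:,1],L[:,2])][::max(1,len(L)//25)])
cv2.imwrite("pics/sec.png",np.vstack(tiles))
E
```

```text
side [[263.611 155.9  ]
 [261.973 138.423]
 [261.21  134.475]
 [260.315 130.485]
 [259.3   126.501]
 [258.178 122.574]]
170
[[0.14  0.045 0.112 1.193 0.121]
 [0.138 0.049 0.107 1.14  0.118]
 [0.141 0.062 0.111 1.063 0.127]
 [0.138 0.039 0.086 1.142 0.095]
 [0.138 0.039 0.081 1.121 0.09 ]
 [0.14  0.035 0.072 1.126 0.08 ]
 [0.138 0.039 0.072 1.07  0.082]
 [0.137 0.03  0.06  1.108 0.067]
 [0.139 0.015 0.043 1.244 0.045]
 [0.143 0.086 0.097 0.844 0.13 ]
 [0.138 0.089 0.096 0.823 0.131]
 [0.137 0.091 0.093 0.797 0.131]
 [0.141 0.073 0.073 0.789 0.103]
 [0.142 0.071 0.067 0.757 0.097]
 [0.137 0.101 0.087 0.712 0.134]
 [0.149 0.09  0.07  0.662 0.115]
 [0.142 0.1   0.075 0.648 0.125]
 [0.141 0.083 0.058 0.609 0.101]
 [0.142 0.037 0.016 0.407 0.041]
 [0.157 0.101 0.062 0.552 0.118]
 [0.142 0.109 0.069 0.563 0.129]
 [0.138 0.09  0.05  0.505 0.102]
 [0.137 0.062 0.023 0.351 0.066]
 [0.141 0.112 0.062 0.507 0.129]
 [0.139 0.067 0.017 0.244 0.069]
 [0.139 0.086 0.027 0.306 0.091]
 [0.138 0.099 0.033 0.322 0.104]
 [0.138 0.119 0.045 0.362 0.128]
 [0.139 0.126 0.041 0.312 0.132]]
top [[194.6   133.
[... 263 characters left out ...]
0.123]
 [0.139 0.066 0.102 1.    0.121]
 [0.141 0.086 0.1   0.86  0.132]
 [0.151 0.102 0.066 0.574 0.121]
 [0.14  0.063 0.081 0.913 0.102]
 [0.139 0.088 0.098 0.835 0.132]
 [0.148 0.102 0.066 0.572 0.121]
 [0.141 0.074 0.07  0.762 0.102]
 [0.141 0.099 0.085 0.711 0.131]
 [0.144 0.119 0.078 0.579 0.142]
 [0.142 0.084 0.058 0.6   0.102]
 [0.141 0.11  0.075 0.598 0.133]
 [0.138 0.099 0.07  0.617 0.121]
 [0.139 0.036 0.022 0.539 0.042]
 [0.141 0.06  0.025 0.399 0.065]
 [0.139 0.088 0.049 0.51  0.101]
 [0.141 0.114 0.054 0.441 0.126]
 [0.138 0.066 0.027 0.391 0.072]
 [0.138 0.092 0.042 0.423 0.101]
 [0.139 0.117 0.05  0.406 0.127]
 [0.139 0.089 0.024 0.266 0.092]
 [0.138 0.115 0.041 0.34  0.122]]
```

View pics/sec.png

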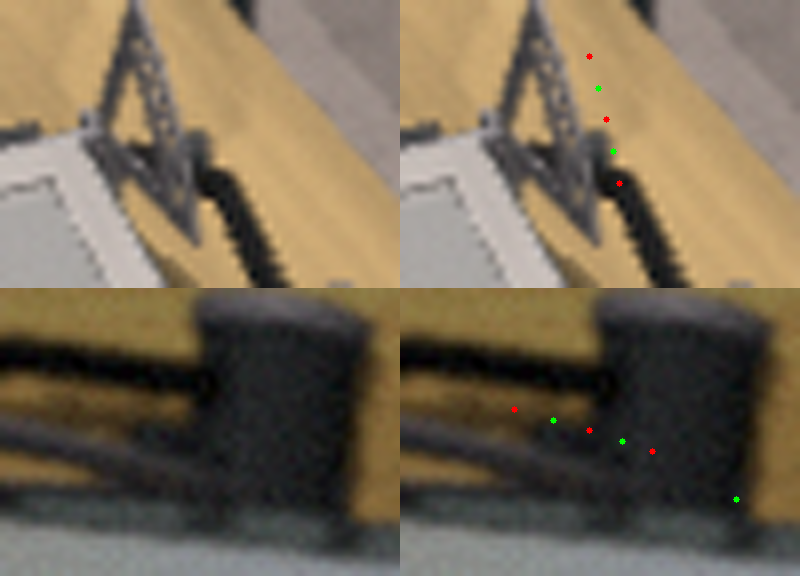

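>>> carry_out([
  {"dx": 0.8, "dy": -2, "dz": -2, "wx": 0, "wy": 0, "wz": 0, "grip": 6},
  {"dx": 2, "dy": -3, "dz": -6, "wx": 0, "wy": 0, "wz": 0, "grip": 6},
  {"dx": 3.5, "dy": -3, "dz": -10.5, "wx": 0, "wy": 0, "wz": 0, "grip": 6},
  {"dx": 5, "dy": -3, "dz": -15, "wx": 0, "wy": 0, "wz": 0, "grip": 6},
  {"dx": 6.4, "dy": -3, "dz": -18, "wx": 0, "wy": 0, "wz": 0, "grip": 6},
  {"dx": 6.4, "dy": -3, "dz": -18, "wx": 0, "wy": 0, "wz": 0, "grip": 6},
  {"dx": 6.4, "dy": -3, "dz": -18, "wx": 0, "wy": 0, "wz": 0, "grip": 6},
  {"dx": 6.4, "dy": -3, "dz": -18, "wx": 0, "wy": 0, "wz": 0, "grip": 6},
])

```text
time_s: 15.65
eef_pos: [0.7904, 0.1789, 0.3324]
tcp_rot: [-0.526, 0.531, 0.47, -0.47]
contact_force: [0.0, 0.3, 0.6]
gripper_width: 0.705
```

```bash
cat > s.py <<'E'
from press import *
np.set_printoptions(precision=4,suppress=True)
o=bot.get_obs(); print(o["eef_pos"]); im,d=bot.snapshot("wrist"); p,T=cam_T("wrist",o); np.save("sw.npy",d)
v,u=np.mgrid[:384,:512]; X=px2w(p,T,np.c_[u.ravel(),v.ravel()],d.ravel()); Y=X-hinge
L=np.c_[Y@e,-(Y@xp),Y[:,2],u.ravel(),v.ravel()]; r=np.hypot(L[:,1],L[:,2]); a=np.arctan2(L[:,2],L[:,1])
def st(n,s): print(n,s.sum(), "e",L[s,0].mean() if s.any() else 0,"ang",np.percentile(a[s],[5,50,95]) if s.any() else 0,"r",np.percentile(r[s],[5,50,95]) if s.any() else 0,"px",L[s,3:].mean(0) if s.any() else 0)
ok=(d.ravel()>0)&(L[:,2]>.02)&(a<1.2)
st("plate",ok&(L[:,0]>.13)&(L[:,0]<.144)&(r<.137)&(r>.09))
st("nut",ok&(L[:,0]>.148)&(L[:,0]<.18)&(r<.137)&(r>.1))
st("blade",ok&(L[:,0]>.13)&(L[:,0]<.17)&(r<.155)&(r>.138))
st("pointer",(d.ravel()>0)&(abs(L[:,2])<.015)&(L[:,0]>.13)&(L[:,0]<.16)&(r<.16)&(r>.13))
uv=w2px(p,T,[arc(f) for f in (0,.5,.55,.6,.65,.7)]); print(uv)
u0,v0=uv[3].astype(int); x0,y0=max(0,u0-65),max(0,v0-50); z=6
A=cv2.resize(im[y0:y0+100,x0:x0+130],None,fx=z,fy=z,interpolation=cv2.INTER_CUBIC)
for q in uv[1:]: cv2.circle(A,(int((q[0]-x0+.5)*z),int((q[1]-y0+.5)*z)),2,(0,0,255),-1)
cv2.imwrite("pics/sec2.png",A)
E
python3 s.py
```

```text
[0.7904 0.1789 0.3324]
plate 1409 e 0.13947251850122727 ang [0.3491 0.8595 1.1708] r [0.0969 0.128  0.1313] px [317.5529 144.4847]
nut 218 e 0.1523579176467074 ang [0.5508 0.6327 0.6573] r [0.1083 0.1177 0.1212] px [291.2156 156.2385]
blade 34 e 0.1440446378422064 ang [0.553  0.5832 0.5917] r [0.1384 0.1412 0.1429] px [264.5    148.0882]
pointer 245 e 0.13941013222552318 ang [-0.0742  0.0141  0.0387] r [0.1331 0.1474 0.157 ] px [236.4898 132.7347]
[[237.5416 142.7654]
 [253.5764 153.6792]
 [257.8813 154.9663]
 [262.7753 156.2783]
 [268.2781 157.6106]
 [274.4064 158.9576]]
```

View pics/sec2.png

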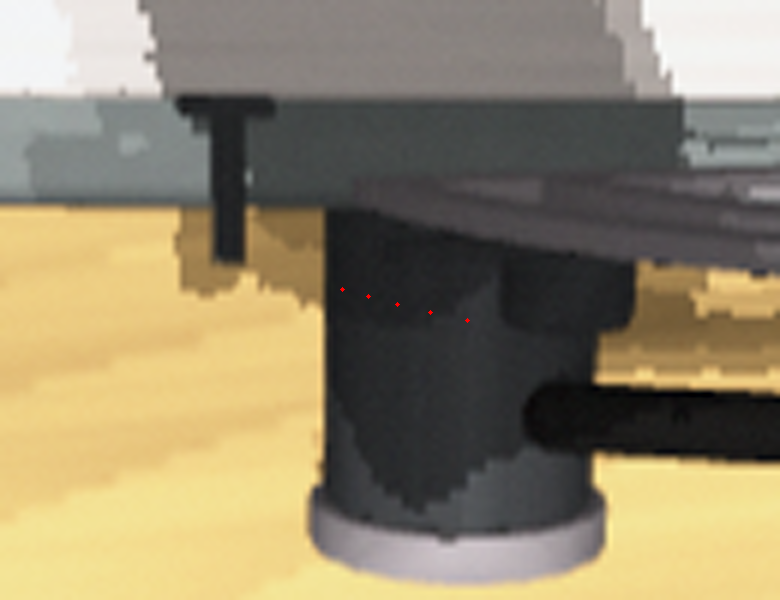

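>>> carry_out([
  {"dx": -1.5, "dy": 0, "dz": 4.5, "wx": 0, "wy": 0, "wz": 0, "grip": 5},
  {"dx": -3, "dy": 0, "dz": 9, "wx": 0, "wy": 0, "wz": 0, "grip": 5},
  {"dx": -4.5, "dy": 0, "dz": 13.5, "wx": 0, "wy": 0, "wz": 0, "grip": 5},
  {"dx": -6.3, "dy": 0, "dz": 17.8, "wx": 0, "wy": 0, "wz": 0, "grip": 5},
  {"dx": -6.3, "dy": 4, "dz": 17.8, "wx": 0, "wy": 0, "wz": 0, "grip": 5},
  {"dx": -6.3, "dy": 7, "dz": 17.8, "wx": 0, "wy": 0, "wz": 0, "grip": 5},
  {"dx": -6.3, "dy": 9, "dz": 17.8, "wx": 0, "wy": 0, "wz": 0, "grip": 5},
  {"dx": -6.3, "dy": 9, "dz": 17.8, "wx": 0, "wy": 0, "wz": 0, "grip": 5},
])

```text
time_s: 16.5
eef_pos: [0.6034, 0.1354, 0.2401]
tcp_rot: [-0.526, 0.53, 0.468, -0.472]
contact_force: [-0.8, -0.3, 0.7]
gripper_width: 0.583
```

```bash
python3 go.py 0.6063 0.138 0.178 83.1 0
```

```text
t 16.5 pos [0.603 0.135 0.24 ] F [-0.763 -0.292  0.715] grip 4.9779507672918974
q [-0.279  0.469 -0.025  1.864  0.026  0.812  1.134]
[[ 0.116 -0.001 -0.993]
 [ 0.993 -0.008  0.116]
 [-0.008 -1.    -0.   ]]
shift cm [ 0.343  6.212 -0.253]
turn [ 0.     0.004 -0.008]
```

>>> carry_out([
  {"dx": 0.3, "dy": 2, "dz": -0.2, "wx": 0, "wy": 0, "wz": 0, "grip": 5},
  {"dx": 0.3, "dy": 4.2, "dz": -0.2, "wx": 0, "wy": 0, "wz": 0, "grip": 5},
  {"dx": 0.3, "dy": 6.2, "dz": -0.2, "wx": 0, "wy": 0, "wz": 0, "grip": 5},
  {"dx": 0.3, "dy": 6.2, "dz": -0.2, "wx": 0, "wy": 0, "wz": 0, "grip": 4},
  {"dx": 0.3, "dy": 6.2, "dz": -0.2, "wx": 0, "wy": 0, "wz": 0, "grip": 2.5},
  {"dx": 0.3, "dy": 6.2, "dz": -0.2, "wx": 0, "wy": 0, "wz": 0, "grip": 1},
  {"dx": 0.3, "dy": 6.2, "dz": -0.2, "wx": 0, "wy": 0, "wz": 0, "grip": 0.5},
  {"dx": 0.3, "dy": 6.2, "dz": -0.2, "wx": 0, "wy": 0, "wz": 0, "grip": 0.5},
], newtons=60)

```text
time_s: 17.3
eef_pos: [0.6069, 0.138, 0.1799]
tcp_rot: [-0.526, 0.531, 0.469, -0.471]
contact_force: [-1.3, -0.8, 5.5]
gripper_width: 0.14
```

```bash
python3 - <<'E'
from press import *
np.set_printoptions(precision=3,suppress=True)
import subprocess
o=bot.get_obs(); Rc=rot(o); t=np.array(o["eef_pos"]); print(o["time_s"],t,"F",np.array(o["contact_force"]),"open cm",o["gripper_width"]*8.54); print(np.array(o["q"]))
h0=handle(0); print("handle",h0)
# whole arc: guard rotates about e by -phi; bar offset from TCP kept in the tool
for f in np.linspace(.1,.6,6):
    G=R.from_rotvec(-e*f); tn=hinge+G.apply(t-hinge); print(f,"shift cm",to_tool(o,tn-t),"turn",(Rc.inv()*G*Rc).as_rotvec())
im,_=bot.snapshot("side")
for k in bot.masks_of("side","tag")[:2]: print("tag",k["score"],k["pixels"].sum(),k["location"])
p,T=cam_T("side"); print(w2px(p,T,[[.576,-.16,.16]]))
E
```

```text
17.3 [0.607 0.138 0.18 ] F [-1.32  -0.763  5.499] open cm 1.1930903760986218
[-0.282  0.547 -0.025  1.902  0.032  0.693  1.126]
handle [0.606 0.138 0.177]
0.1 shift cm [ 0.53  -1.867 -0.008] turn [ 0.  -0.   0.1]
0.2 shift cm [ 1.245 -3.671 -0.017] turn [ 0.001 -0.001  0.2  ]
0.30000000000000004 shift cm [ 2.135 -5.395 -0.026] turn [ 0.001 -0.001  0.3  ]
0.4 shift cm [ 3.194 -7.022 -0.036] turn [ 0.002 -0.001  0.4  ]
0.5 shift cm [ 4.409 -8.535 -0.046] turn [ 0.002 -0.002  0.5  ]
0.6 shift cm [ 5.77  -9.919 -0.056] turn [ 0.003 -0.002  0.6  ]
tag 0.67 329 [260.1, 229.7]
[[262.064 233.219]]
```

>>> carry_out([
  {"dx": 0, "dy": 0, "dz": 0, "wx": 0, "wy": 0, "wz": 0, "grip": 0.5},
  {"dx": 0.2, "dy": -0.9, "dz": 0, "wx": 0, "wy": 0, "wz": 0.05, "grip": 0.5},
  {"dx": 0.5, "dy": -1.9, "dz": 0, "wx": 0, "wy": 0, "wz": 0.1, "grip": 0.5},
  {"dx": 0.9, "dy": -2.8, "dz": 0, "wx": 0, "wy": 0, "wz": 0.15, "grip": 0.5},
  {"dx": 1.2, "dy": -3.7, "dz": 0, "wx": 0, "wy": 0, "wz": 0.2, "grip": 0.5},
  {"dx": 1.7, "dy": -4.5, "dz": 0, "wx": 0, "wy": 0, "wz": 0.25, "grip": 0.5},
  {"dx": 2.1, "dy": -5.4, "dz": 0, "wx": 0, "wy": 0, "wz": 0.3, "grip": 0.5},
  {"dx": 2.1, "dy": -5.4, "dz": 0, "wx": 0, "wy": 0, "wz": 0.3, "grip": 0.5},
], newtons=60)

```text
time_s: 18.2
eef_pos: [0.6094, 0.1593, 0.2333]
tcp_rot: [-0.448, 0.595, 0.384, -0.545]
contact_force: [0.2, -2.7, -6.0]
gripper_width: 0.136
```

```bash
cat > ph.py <<'E'
from press import *; import sys
np.set_printoptions(precision=3,suppress=True)
tgt=float(sys.argv[1])
o=bot.get_obs(); Rc=rot(o); t=np.array(o["eef_pos"]); print(o["time_s"],t,"F",np.array(o["contact_force"]),"open cm",o["gripper_width"]*8.54); print(np.array(o["q"]))
y=t-hinge; now=np.arctan2(y[2],-(y@xp))-np.arctan2(.1799-.135,.189); print("phi",now,"r",np.hypot(y[2],y@xp))
for f in np.linspace(now,tgt,5)[1:]:
    G=R.from_rotvec(-e*(f-now)); tn=hinge+G.apply(y); print(round(f,3),"shift cm",to_tool(o,tn-t),"turn",(Rc.inv()*G*Rc).as_rotvec())
E
python3 ph.py 0.572
```

```text
18.2 [0.609 0.159 0.233] F [ 0.215 -2.743 -6.036] open cm 1.1638001697113018
[-0.539  0.552  0.134  1.778  0.237  0.986  0.888]
phi 0.29753451851711893 r 0.1941980257001168
0.366 shift cm [ 0.337 -1.289 -0.008] turn [ 0.    -0.     0.069]
0.435 shift cm [ 0.761 -2.552 -0.017] turn [ 0.001 -0.001  0.137]
0.503 shift cm [ 1.271 -3.783 -0.025] turn [ 0.001 -0.001  0.206]
0.572 shift cm [ 1.864 -4.976 -0.034] turn [ 0.001 -0.001  0.274]
```

>>> carry_out([
  {"dx": 0.2, "dy": -0.9, "dz": 0, "wx": 0, "wy": 0, "wz": 0.05, "grip": 0.5},
  {"dx": 0.5, "dy": -1.8, "dz": 0, "wx": 0, "wy": 0, "wz": 0.1, "grip": 0.5},
  {"dx": 0.8, "dy": -2.6, "dz": 0, "wx": 0, "wy": 0, "wz": 0.14, "grip": 0.5},
  {"dx": 1.2, "dy": -3.6, "dz": 0, "wx": 0, "wy": 0, "wz": 0.2, "grip": 0.5},
  {"dx": 1.6, "dy": -4.4, "dz": 0, "wx": 0, "wy": 0, "wz": 0.24, "grip": 0.5},
  {"dx": 1.9, "dy": -5, "dz": 0, "wx": 0, "wy": 0, "wz": 0.27, "grip": 0.5},
  {"dx": 1.9, "dy": -5, "dz": 0, "wx": 0, "wy": 0, "wz": 0.27, "grip": 0.5},
  {"dx": 1.9, "dy": -5, "dz": 0, "wx": 0, "wy": 0, "wz": 0.27, "grip": 0.5},
])

```text
time_s: 19.0
eef_pos: [0.6132, 0.1908, 0.2741]
tcp_rot: [-0.371, 0.641, 0.3, -0.601]
contact_force: [2.2, -4.1, -5.4]
gripper_width: 0.14
```

```bash
python3 ph.py 0.572; cat > fin.py <<'E'
from press import *
np.set_printoptions(precision=4,suppress=True)
im={}
for c in ["side","top"]:
    i,d=bot.snapshot(c); im[c]=i; p,T=cam_T(c); v,u=np.mgrid[:384,:512]; X=px2w(p,T,np.c_[u.ravel(),v.ravel()],d.ravel()); Y=X-hinge; uv=np.c_[u.ravel(),v.ravel()]
    E=Y@e; b=-(Y@xp); r=np.hypot(b,Y[:,2]); a=np.arctan2(Y[:,2],b)
    # panel frame angle: points on guard top (well inside the ends)
    s=(abs(E)<.125)&(r>.05)&(r<.22)&(a>.2)&(a<1.1); 
    if s.sum()>30:
        A=np.c_[b[s],np.ones(s.sum())]; med=Y[s,2]
        k=np.ones(s.sum(),bool)
        for _ in range(6):
            c_=np.linalg.lstsq(A[k],med[k],rcond=None)[0]; res=med-A@c_; k=abs(res)<max(.006,1.5*np.median(abs(res)))
        print(c,"panel angle",np.arctan(c_[0]),"offset mm",1000*c_[1]*np.cos(np.arctan(c_[0])),k.sum(),s.sum())
    s=(E>.125)&(E<.17)&(r>.136)&(r<.158)&(a>.3)&(a<1); print(c,"r>136 pts",s.sum()); print(np.c_[uv,E,r,a][s])
    for kk in bot.masks_of(c,"tag")[:1]: print("tag",kk["score"],kk["pixels"].sum(),kk["location"])
    print(w2px(p,T,[arc(f) for f in (.5,.572,.65)]))
    u0,v0=w2px(p,T,[arc(.572)])[0].astype(int); im[c+"z"]=cv2.resize(i[v0-25:v0+25,u0-25:u0+25],(400,400),interpolation=cv2.INTER_CUBIC)
cv2.imwrite("pics/fin.png",np.hstack([im["sidez"],im["topz"]]))
E
python3 fin.py
```

```text
19.0 [0.613 0.191 0.274] F [ 2.246 -4.106 -5.438] open cm 1.1992635159688108
[-0.699  0.617  0.206  1.643  0.36   1.267  0.77 ]
phi 0.5643986296757262 r 0.19430272924116543
0.566 shift cm [ 0.008 -0.036 -0.   ] turn [ 0.    -0.     0.002]
0.568 shift cm [ 0.016 -0.072 -0.   ] turn [ 0.    -0.     0.004]
0.57 shift cm [ 0.024 -0.108 -0.001] turn [ 0.    -0.     0.006]
0.572 shift cm [ 0.033 -0.144 -0.001] turn [ 0.    -0.     0.008]
side panel angle 0.5637677581776613 offset mm 2.9783716413176395 657 1029
side r>136 pts 19
[[254.     122.       0.1383   0.137    0.9521]
 [255.     123.       0.1407   0.1369   0.9202]
 [256.     127.       0.1398   0.1381   0.8118]
 [263.     135.       0.1536   0.1532   0.5858]
 [264.     135.       0.1566   0.155    0.582 ]
 [255.     136.       0.129    0.1362   0.5922]
 [256.     136.       0.1271   0.1551   0.6056]
 [257.     136.       0.1323   0.1496   0.5943]
 [258.     136.       0.1397   0.1367   0.5732]
 [259.     136.       0.1404   0.1465   0.579 ]
 [260.     136.       0.1418   0.1541   0.5816]
 [261.     136.       0.1469   0.1489   0.56
[... 1568 characters left out ...]
1   0.5838]
 [182.     133.       0.1336   0.1499   0.5712]
 [177.     134.       0.1293   0.1395   0.6243]
 [178.     134.       0.1294   0.1423   0.6173]
 [179.     134.       0.1302   0.1425   0.5938]
 [180.     134.       0.1292   0.1501   0.6171]
 [181.     134.       0.1291   0.1538   0.6163]
 [182.     134.       0.1297   0.1547   0.5986]
 [183.     134.       0.1312   0.1523   0.5596]
 [178.     135.       0.1275   0.1396   0.5964]
 [179.     135.       0.1272   0.1442   0.6017]
 [180.     135.       0.1264   0.1508   0.6182]
 [181.     135.       0.1272   0.1508   0.5952]
 [182.     135.       0.1265   0.1571   0.6101]]
[[184.0087 127.9744]
 [181.4246 127.0238]
 [178.3478 125.987 ]]
```

View pics/fin.png

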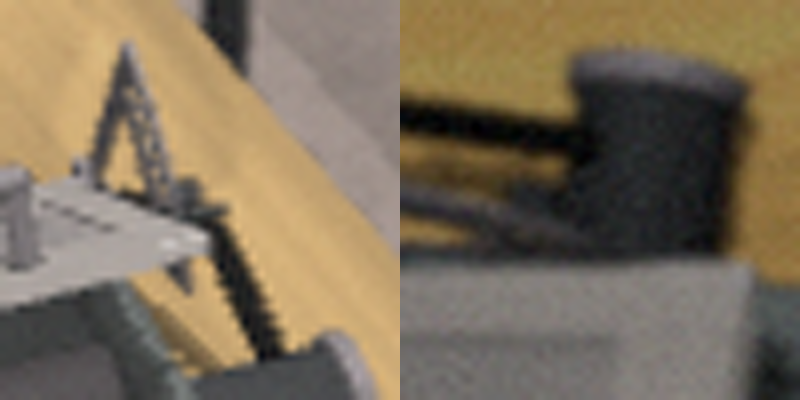

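```bash
python3 - <<'E'
from press import *
np.set_printoptions(precision=4,suppress=True)
for c in ["side","top"]:
    d0=np.load(f"{c}0.npy"); i,d1=bot.snapshot(c); p,T=cam_T(c); v,u=np.mgrid[:384,:512]
    for n,d in (("start",d0),("now",d1)):
        Y=px2w(p,T,np.c_[u.ravel(),v.ravel()],d.ravel())-hinge; E=Y@e; b=-(Y@xp); r=np.hypot(b,Y[:,2]); a=np.arctan2(Y[:,2],b)
        s=(E>.138)&(E<.157)&(r>.137)&(r<.152)&(a>.4)&(a<.75); print(c,n,s.sum(),a[s].mean(),np.sort(a[s]))
        s=(E>.146)&(E<.18)&(r>.105)&(r<.132)&(a>.4)&(a<.75); print("  nut",s.sum(),np.percentile(a[s],[0,50,100]) if s.any() else "")
    for n in ["bin","carton","spanner"]:
        k=bot.find_in(c,n)[:1]; print(n,[(round(q["score"],2),np.round(q["location"])) for q in k])
E
python3 tg.py e1 2>/dev/null | head -3; python3 ph.py .57|head -3
```

```text
side start 1 0.5641947951965931 [0.5642]
  nut 14 [0.4927 0.5985 0.6617]
side now 5 0.5696954299739079 [0.5537 0.561  0.5722 0.579  0.5826]
  nut 12 [0.5515 0.6117 0.6559]
bin [(0.56, array([299., 210.]))]
carton [(0.88, array([218., 275.]))]
spanner [(0.57, array([321., 277.]))]
top start 2 0.5872099191010896 [0.5791 0.5953]
  nut 28 [0.5138 0.6276 0.6675]
top now 18 0.5844009440820412 [0.5633 0.5671 0.5685 0.5737 0.5773 0.5788 0.5833 0.5834 0.5842 0.5865
 0.5887 0.5894 0.5897 0.5928 0.5932 0.5968 0.6007 0.6017]
  nut 27 [0.5427 0.6171 0.6685]
bin []
carton [(0.76, array([300., 247.]))]
spanner [(0.81, array([345., 158.]))]
0.89 428 [ 0.5748 -0.1554  0.2143] [ 0.5543 -0.1639  0.2044] [ 0.5972 -0.1497  0.2203] long [ 0.9887 -0.1409 -0.0515] normal [-0.1497 -0.9508 -0.2712]
19.7 [0.613 0.192 0.275] F [ 3.637 -3.751 -4.736] open cm 1.1302256619840652
[-0.701  0.616  0.205  1.641  0.361  1.269  0.769]
phi 0.5733011989754866 r 0.19433945091629987
```

```bash
python3 ph.py .575|head -3; python3 -c "
from station import bot
import numpy as np
print(np.abs(bot.get_obs()['joint_velocities']).max()); print(bot.sign_off())"
```

```text
19.7 [0.613 0.192 0.275] F [ 3.637 -3.751 -4.736] open cm 1.1302256619840652
[-0.701  0.616  0.205  1.641  0.361  1.269  0.769]
phi 0.5733011989754866 r 0.19433945091629987
0.0012954925870585054
the job is handed in; nothing more can be done
None
```

I hung the tag on the isolator hook and let go of it while the guard was still closed. Then I gripped the guard handle and lifted it to the index mark. I handed in at 19.7 s of the 61 s with the guard still in the grip. Hand-in gives no verdict.

- **Tag:** after release, the depth points showed it hanging about 0.05 rad from vertical, roughly 68 mm in front of the plate. Its top edge was at 0.22 m. It was still on the hook after the guard was raised.
- **Guard:** the angle worked out from the gripper pose was 0.573 rad, and two depth fits to the guard panel just before hand-in gave 0.564 and 0.587 rad. The index came out at about 0.57 to 0.58 rad from its blade and nut, so I expect the pointer to be about 2 mm from the tip (8 mm allowed). The arm was at rest and the wrist read about 7 N.
- **Index:** I never touched it, and the visible edges of its nut matched the start picture to within a few hundredths of a radian.
- **Spanner and carton:** they were found within about 3 pixels of their start positions in both cameras.
- **Bin:** the side camera found it at the same pixel, but the top camera's network did not report it at either time.

Two weak points remain. The index blade gave only a few depth pixels and was dark against the motor, so its angle rests on those and the nut. The final pictures could not resolve the pointer tip against the blade by eye.

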